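Sort the strip-down parts into their trays

ROBOT

A 6-joint arm with a two-finger parallel gripper is mounted at the origin on the work surface; the furniture and walls round the work are solid. World frame = base frame: x ahead of the robot, y to its left, z up, the work surface at z = 0. Lengths are in mm, angles in rad, forces in N, time in s.
With the tool pointing down it reaches from about 275 to 1000 mm from the base axis. Payload 8.4 kg.
Tool frame: the origin (TCP) lies midway between the tips of the shut fingers; the grasp point (between the pads) lies 19 mm behind it; z points along the fingers, y is the line along which they close (so a half turn about z gives the same grasp; the last joint's range is limited). The gripper opens to 85 mm and grips with 20 to 120 N. Pads are 22 mm wide; open, the fingers measure 114 mm over their backs; the gripper's body (76 mm by 85 mm) begins 54 mm behind the grasp point. The pads swing forward as they close: fully open they stand 13 mm farther back than shut.
Start: joints at [1.2, 0.353, 1.633, -0, 1.155, -0.002], TCP at [225.309, 582.978, 231.281] pointing down, gripper open.
Joint ranges: [-2.63, 2.63], [-0.92, 2.1], [0.06, 2.66], [-1.3, 4.44], [0, 2.69], [-3.02, 3.02]. Speed limits (rad/s): [2.22, 2.22, 2.79, 3.14, 3.14, 3.14].

INTERFACE

Orientations are given as [roll, pitch, yaw] about the fixed x, y, z axes, in that order (R = Rz(yaw) Ry(pitch) Rx(roll)).
In Python, from rig import monitor, imaging, r gives the robot as it stands.
- The arm moves only by the tool drive_tool, never from a script. Its argument "plan" is a list of rows, each an object of numbers: "x", "y", "z": the shift along the tool's x, y, z in units of 50 mm (1.0 is 50 mm); "ax", "ay", "az": the turn, a rotation vector about the tool's x, y, z in units of 6 degrees (1.0 is 6 degrees); "hand": the finger opening in mm, from 0 to 85.4. In form: [{"x": .., "y": .., "z": .., "ax": .., "ay": .., "az": .., "hand": ..}, ...]. A call has 1 to 8 rows; each row is the pose to reach, as a shift and turn from the pose commanded when the call began, along the tool's axes at that moment; what a row does not reach only later rows make up. A row lasts 1/10 s, in which the tool goes at most 50 mm and 8.59 degrees, less where a joint would pass 70% of its speed; a pose out of reach is approached as far as the arm can. A call with a gripper value outside its range is refused whole. The fingers move at their own pace and stop on an object; "grip_force" is the grip in N (left out, the last holds). Time passes only in rows, so rows that repeat a pose let the fingers close. It gives the time, the measured TCP pose, the force, the opening and the grip force at its end, in the units of the state.
- monitor.sense(): the state, without advancing time (a new reading comes with each control period).
- imaging.grab_frame(name): name is "scene" or "top" or "wrist"; returns the picture (480x640x3 uint8, red, green, blue); there is no depth.
- imaging.camera_info(name): a dict with "mtx" (3x3 intrinsics, pixels), "R" (3x3) and "t" (3): a world point X has camera coordinates R X + t. Camera axes: x right, y down, z forward; pixel columns grow to the right and rows downward; lengths in mm; the calibration is good to about 2 mm. A picture is of the moment at which its call begins: read the wrist's pose just before it. camera_info takes no time and is no camera call; for the wrist camera it gives the pose at the moment of the call.
- r.sign_off(): hands the job in; it is judged then, once.
The state is a dict: "clock": time; "qpos": joint angles; "qvel": joint speeds; "joint_efforts": joint torques, N m; "eef_pos": TCP position; "tcp_rot": TCP orientation; "contact_force": force on the tool from outside, world axes, zero at the start; "wrist_torque": the same for the moment, N m; "opening": opening from 0.0 (shut) to 1.0 (fully open); "grasp_force": force on a finger pad.
Only numpy, scipy, OpenCV 4.12 (cv2) and the standard library are available. Lean on these libraries where they do the work, as an engineer would, in place of code of your own. Each camera call takes 0.05 s, during which the arm holds its last target. There are 200 camera calls.

TASK

Sort the small engine parts lying on the worktop into the trays: both spark plugs into the red tray, both bolts into the blue tray and the ball bearing into the yellow tray. Lay every part flat on its tray's floor, not leaning on a wall or lying on another part. Leave the bearing cap and the connecting rod where they are.

Things in the scene. Friction and masses are not known exactly. Their poses are not given: they have to be found in the camera images.
- plug_a_mid (a point): One used spark plug lying on its side, 84 mm long, 21 mm across the metal hexagon, 18 mm high: white insulator, steel hexagon, dark threaded end. The point is at mid-length, half-way up (9 mm above what it lies on). Its y axis runs along the plug toward the threaded end. The hexagon, 20 mm wide across x, reaches from 0 to 12 mm along +y from the point: grip it there, 6 mm along +y. 40 to 65 g. Starts on the worktop. 
- plug_b_mid (a point): The other used spark plug lying on its side, 84 mm long, 21 mm across the metal hexagon, 18 mm high: white insulator, steel hexagon, dark threaded end. The point is at mid-length, half-way up (9 mm above what it lies on). Its y axis runs along the plug toward the threaded end. The hexagon, 20 mm wide across x, reaches from 0 to 12 mm along +y from the point: grip it there, 6 mm along +y. 40 to 65 g. Starts on the worktop. 
- bolt_long_mid (a point): The longer hex bolt with a rusty brown nut lying on its side, 66 mm long, 17 mm across, 20 mm high. The point is at mid-length, on the shank axis, half-way up (10 mm above what it lies on). Its y axis runs along the shank toward the head. Head from y = +25 to +33 mm, nut from y = -23 to -15 mm (both 16 mm wide); bare 12 mm thick shank between them, whose middle is at y = +5 mm: grip it there. 50 to 80 g. Starts on the worktop. 
- bolt_short_mid (a point): The shorter hex bolt with a rusty brown nut lying on its side, 56 mm long, 17 mm across, 20 mm high. The point is at mid-length, on the shank axis, half-way up (10 mm above what it lies on). Its y axis runs along the shank toward the head. Head from y = +20 to +28 mm, nut from y = -18 to -10 mm (both 16 mm wide); bare 12 mm thick shank between them, whose middle is at y = +5 mm: grip it there. 50 to 80 g. Starts on the worktop. 
- bearing_mid (a point): grey steel ball bearing lying flat, outside diameter 52 mm, 15 mm thick, with a hole through it. The point is at its centre, half-way up (7.5 mm above what it lies on); z is its axis. 130 to 210 g. Grip across the outer race.
- red_tray_floor (a point): red painted steel parts tray, open on top, fixed to the worktop, 115 mm (its x) by 170 mm (its y, the long side), walls 4 mm thick, rim 20 mm above the worktop; a small white label holder on its -x side. The point is the centre of its inner floor, 4 mm above the worktop; clear inside 107 by 162 mm. z is up.
- blue_tray_floor (a point): blue painted steel parts tray, open on top, fixed to the worktop, 115 mm (its x) by 170 mm (its y, the long side), walls 4 mm thick, rim 20 mm above the worktop; a small white label holder on its -x side. The point is the centre of its inner floor, 4 mm above the worktop; clear inside 107 by 162 mm. z is up.
- yellow_tray_floor (a point): yellow painted steel parts tray, open on top, fixed to the worktop, 115 mm (its x) by 170 mm (its y, the long side), walls 4 mm thick, rim 20 mm above the worktop; a small white label holder on its -x side. The point is the centre of its inner floor, 4 mm above the worktop; clear inside 107 by 162 mm. z is up.
- cap_mid (a point): bystander, loose: brown-grey cast main bearing cap (an arch) standing on its feet, 68 mm along its y, 22 mm along its x, 34 mm high. The point is at its centre, 17 mm up. Not to be moved.
- rod_mid (a point): bystander, loose: dull grey connecting rod lying flat, 160 mm along its y, 58 mm wide, 18 mm high. The point is at its centre, 9 mm up. Not to be moved.

How it is judged:
By the outcome, as a careful person would: the job done as asked, in the order asked, and still so for the second after the job is handed in, with the robot touching nothing.
It also fails if it takes over 120 s, if anything falls off the work surface, if the arm or the gripper's body presses on something with over 40 N, if the wrist force passes 120 N, or if a joint passes its speed limit or range.

## Working session

There is one attempt and no reset: what is moved stays moved. The work goes in short steps, Python scripts to look and compute and a tool call to move; the robot and the scene stay as the last step left them, time stands still between calls to the robot, and variables do not carry over. Pictures are saved under pics/ and viewed, at most 17 in all, crops included, and the job is handed in when it is done.

Besides the shell and the picture viewer there is one more tool, called after "Call:" as name([rows], argument=value, ...), one row to a line, values as JSON. drive_tool: Moves the arm, as the interface text tells. Its arguments: {"type":"object","properties":{"plan":{"type":"array","items":{"type":"object","properties":{"x":{"type":"number"},"y":{"type":"number"},"z":{"type":"number"},"ax":{"type":"number"},"ay":{"type":"number"},"az":{"type":"number"},"hand":{"type":"number"}}}},"grip_force":{"type":"number"}},"required":["plan"]}

```bash
mkdir -p pics
python3 - <<'E'
from rig import monitor, imaging, r
import cv2
print(monitor.sense())
for n in ("top","scene"):
    im=imaging.grab_frame(n); cv2.imwrite(f"pics/{n}0.png",im[:,:,::-1])
    c=imaging.camera_info(n); print(n,c)
E
```

```text
{'clock': 0.0, 'qpos': array([ 1.19960976e+00,  3.53627694e-01,  1.63415761e+00,  2.06207013e-05,
        1.15520479e+00, -2.42912872e-03]), 'qvel': array([-0.00070884,  0.00069997,  0.0006985 , -0.00087325, -0.00139278,
       -0.00012478]), 'joint_efforts': array([ 3.20103791e-03, -6.05273366e+01, -3.42058754e+01,  3.56296532e-04,
        9.73213348e-03,  1.00324638e-05]), 'eef_pos': array([225.11845397, 582.523626  , 230.56441401]), 'tcp_rot': array([-3.14019526e+00, -2.22482676e-05,  2.77282686e+00]), 'contact_force': array([-0.38066387,  0.52236154,  0.18388757]), 'wrist_torque': array([-0.01550115, -0.0070453 ,  0.02698484]), 'grasp_force': 0.0, 'opening': 1.002367489744411}
top {'mtx': array([[583.01201989,   0.        , 323.21349777],
       [  0.        , 583.01201989, 246.33039329],
       [  0.        ,   0.        ,   1.        ]]), 'R': array([[-0.01077476, -0.99994025,  0.00184202],
       [-0.99194043,  0.01045595, -0.12627292],
       [ 0.12624612, -0.00318774, -0.99199383]]), 't': array([ -79.03961096,  485.70797989, 1510.39416041])}
scene {'mtx': array([[436.95014884,   0.        , 312.64361529],
       [  0.        , 436.95014884, 239.11703404],
       [  0.        ,   0.        ,   1.        ]]), 'R': array([[ 0.57897406, -0.81524877, -0.01258894],
       [-0.47142111, -0.32211686, -0.82097677],
       [ 0.6652452 ,  0.48125894, -0.57082279]]), 't': array([-340.3591262 ,  246.00471683,  731.47143289])}
```

View pics/top0.png

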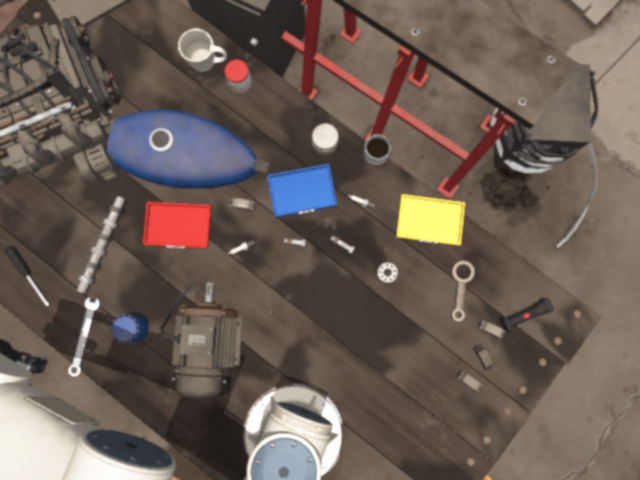

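View pics/scene0.png

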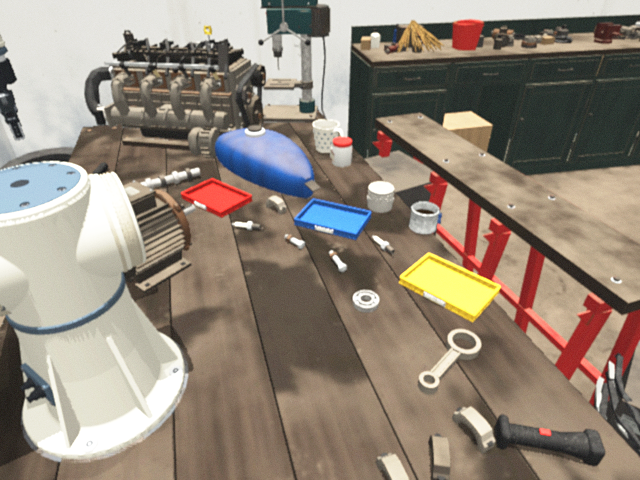

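Top view: plugs near (241,247) and (361,200), bolts near (295,242) and (343,243), bearing (388,272), trays red (177,225), blue (302,190), yellow (431,220). I'll zoom in on the parts and compute positions.

```bash
cat > h.py <<'E'
import numpy as np, cv2
from rig import monitor, imaging, r
def ray(c,uv,z):
    uv=np.atleast_2d(np.float64(uv)); d=np.c_[uv,np.ones(len(uv))]@np.linalg.inv(c["mtx"]).T@c["R"]
    o=-c["R"].T@c["t"]; return o+d*((z-o[2])/d[:,2])[:,None]
def proj(c,X):
    p=(np.atleast_2d(X)@c["R"].T+c["t"])@c["mtx"].T; return p[:,:2]/p[:,2:]
def save(n,im): cv2.imwrite(f"pics/{n}.png",im[:,:,::-1])
E
python3 - <<'E'
from h import *
im=cv2.imread("pics/top0.png")[:,:,::-1]; c=imaging.camera_info("top")
hsv=cv2.cvtColor(np.ascontiguousarray(im),cv2.COLOR_RGB2HSV)
for n,lo,hi,roi in (("red",(0,180,90),(8,255,255),(130,190,220,260)),("blue",(105,150,60),(120,255,255),(262,160,345,222)),("yellow",(22,150,90),(35,255,255),(390,180,475,255))):
    m=np.zeros(im.shape[:2],np.uint8); x0,y0,x1,y1=roi; m[y0:y1,x0:x1]=cv2.inRange(hsv,lo,hi)[y0:y1,x0:x1]
    k=max(cv2.findContours(m,0,1)[0],key=cv2.contourArea); P=ray(c,k[:,0],12)[:,:2].astype(np.float32)
    (cx,cy),(w,h),a=cv2.minAreaRect(P); print(n,round(cx),round(cy),round(w),round(h),round(a,1))
for n,p in dict(plug1=(241,247),plug2=(361,200),boltL=(343,243),boltS=(295,242),bear=(388,272)).items(): print(n,ray(c,p,9).round())
save("crop0",cv2.resize(im[180:290,220:410],None,fx=4,fy=4,interpolation=cv2.INTER_CUBIC))
print(imaging.camera_info("wrist"), monitor.sense()["eef_pos"])
save("wrist0",imaging.grab_frame("wrist"))
E
```

```text
red 551 308 173 115 86.3
blue 642 -28 115 169 10.5
yellow 557 -373 175 119 81.8
plug1 [[488. 136.   9.]]
plug2 [[ 613. -188.    9.]]
boltL [[ 496. -137.    9.]]
boltS [[500.  -9.   9.]]
bear [[ 417. -256.    9.]]
{'mtx': array([[397.49399238,   0.        , 316.58469227],
       [  0.        , 397.49399238, 232.85734666],
       [  0.        ,   0.        ,   1.        ]]), 'R': array([[ 0.36017086,  0.93288534, -0.00137748],
       [ 0.88504374, -0.34123251,  0.31663536],
       [ 0.29491445, -0.11526196, -0.94854634]]), 't': array([-624.48644873,  -42.25985371,  380.7509493 ])} [225.16126949 582.57153412 230.62663716]
```

View pics/crop0.png

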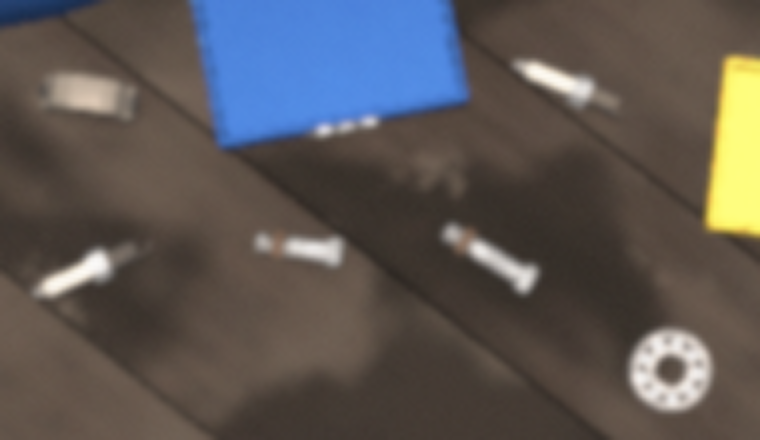

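View pics/wrist0.png

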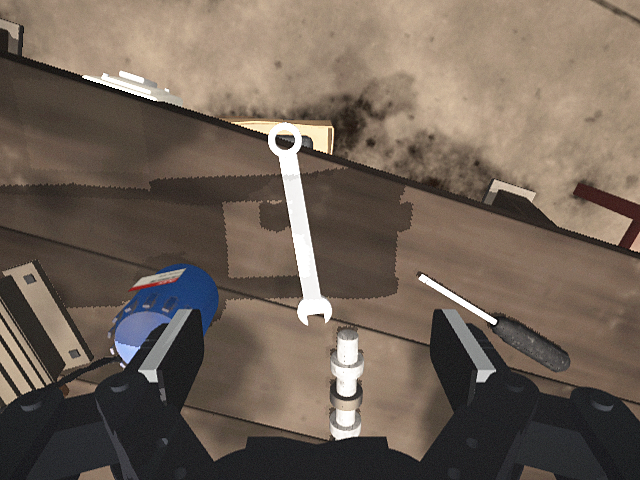

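The crop shows white insulator ends at crop (38,293) and (515,62), nut ends at (258,240) and (450,232), and the bearing at (670,370). The tray sizes measured 115×172, as given. The wrist view shows the fingers and the camera looking back toward the TCP. I'll now hover over plug 1.

```bash
cat >> h.py <<'E'
from scipy.spatial.transform import Rotation as Ro
def go(x,y,z,yaw):
    s=monitor.sense(); R=Ro.from_euler("xyz",s["tcp_rot"]); d=R.inv().apply(np.array([x,y,z])-s["eef_pos"])/50
    best=min((( R.inv()*Ro.from_euler("xyz",[180,0,k],degrees=True)).as_rotvec(degrees=True) for k in (yaw,yaw+180)),key=np.linalg.norm)/6
    print("xyz",d.round(2),"a",best.round(2),"clock",round(s["clock"],1),"q6",s["qpos"][5].round(2))
E
python3 -c "
from h import *
go(488,136,210,115)"
```

```text
xyz [-8.12 -6.44  0.42] a [-0.01  0.    7.31] clock 0.1 q6 -0.0
```

Call:
drive_tool([
  {"x":-0.3,"y":-0.2,"z":-0.8,"az":0},
  {"x":-8.12,"y":-6.44,"z":-0.5,"az":7.3},
  {"x":-8.12,"y":-6.44,"z":-0.5,"az":7.3},
  {"x":-8.12,"y":-6.44,"z":-0.5,"az":7.3},
  {"x":-8.12,"y":-6.44,"z":-0.5,"az":7.3},
  {"x":-8.12,"y":-6.44,"z":-0.5,"az":7.3},
  {"x":-8.12,"y":-6.44,"z":-0.2,"az":7.3},
  {"x":-8.12,"y":-6.44,"z":0.4,"az":7.3},
])

```text
invalid input
```

```bash
python3 -c "
from h import *
go(488,136,210,115)"
```

```text
xyz [-8.12 -6.44  0.42] a [-0.01  0.    7.31] clock 0.1 q6 -0.0
```

Call:
drive_tool([
  {"x":-0.3,"y":-0.2,"z":-0.8,"ax":0,"ay":0,"az":0,"hand":85},
  {"x":-8.1,"y":-6.4,"z":-0.5,"ax":0,"ay":0,"az":7.3,"hand":85},
  {"x":-8.1,"y":-6.4,"z":-0.5,"ax":0,"ay":0,"az":7.3,"hand":85},
  {"x":-8.1,"y":-6.4,"z":-0.5,"ax":0,"ay":0,"az":7.3,"hand":85},
  {"x":-8.1,"y":-6.4,"z":-0.5,"ax":0,"ay":0,"az":7.3,"hand":85},
  {"x":-8.1,"y":-6.4,"z":-0.5,"ax":0,"ay":0,"az":7.3,"hand":85},
  {"x":-8.1,"y":-6.4,"z":-0.2,"ax":0,"ay":0,"az":7.3,"hand":85},
  {"x":-8.1,"y":-6.4,"z":0.4,"ax":0,"ay":0,"az":7.3,"hand":85},
], grip_force=40)

```text
clock: 0.95
eef_pos: [413.0, 266.3, 248.2]
tcp_rot: [3.139, -0.0, 2.008]
contact_force: [1.8, 0.2, 0.1]
opening: 0.999
grasp_force: 0.0
```

```bash
python3 -c "
from h import *
go(488,136,210,115)"
```

```text
xyz [-3.    0.25  0.76] a [ 0.02 -0.    0.01] clock 0.9 q6 0.13
```

Call:
drive_tool([
  {"x":-3.0,"y":0.25,"z":0.75,"ax":0,"ay":0,"az":0,"hand":85},
  {"x":-3.0,"y":0.25,"z":0.75,"ax":0,"ay":0,"az":0,"hand":85},
  {"x":-3.0,"y":0.25,"z":0.75,"ax":0,"ay":0,"az":0,"hand":85},
  {"x":-3.0,"y":0.25,"z":0.75,"ax":0,"ay":0,"az":0,"hand":85},
  {"x":-3.0,"y":0.25,"z":0.75,"ax":0,"ay":0,"az":0,"hand":85},
  {"x":-3.0,"y":0.25,"z":0.75,"ax":0,"ay":0,"az":0,"hand":85},
])

```text
clock: 1.55
eef_pos: [486.5, 137.8, 210.1]
tcp_rot: [-3.141, -0.0, 2.008]
contact_force: [-0.1, 0.2, 0.4]
opening: 0.992
grasp_force: 0.0
```

```bash
python3 -c "
from h import *
go(488,136,210,115)
save('w1',imaging.grab_frame('wrist'))"
```

```text
xyz [-0.05  0.01  0.  ] a [-0.   -0.    0.01] clock 1.6 q6 -0.16
```

View pics/w1.png

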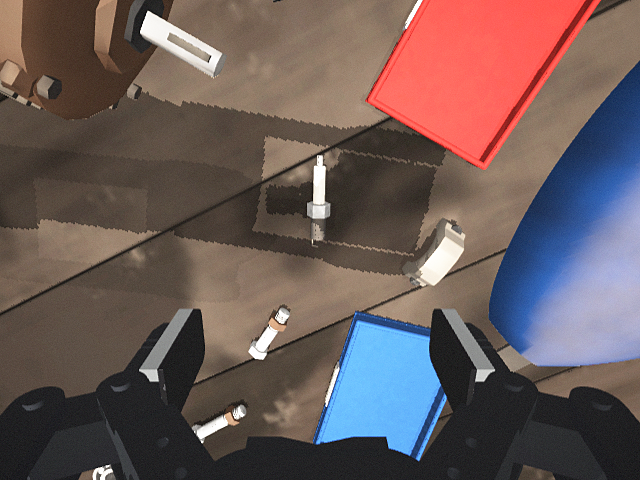

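Plug 1 runs from the insulator tip (320,155) to the thread end (314,245), with the hexagon at (319,210). The cap is at (437,255) and the short bolt at (270,332).

```bash
cat >> h.py <<'E'
def part(c,tail,head,off,z):   # y axis tail->head; off along +y from mid
    P=ray(c,[tail,head],z)[:,:2]; d=P[1]-P[0]; L=np.linalg.norm(d); d/=L; g=P.mean(0)+off*d
    a=np.degrees(np.arctan2(d[1],d[0])); print("len",L.round(1),"axis",a.round(1),"grip",g.round(1)); return g,a
E
python3 -c "
from h import *
c=imaging.camera_info('wrist')
part(c,(320,155),(314,245),6,9)
print('hex',ray(c,(318.5,210),14).round(1),'boltS');part(c,(284,309),(254,358),5,10)
print('tcp px',proj(c,monitor.sense()['eef_pos']*[1,1,0]))
print('red corners in',ray(c,[(369,103),(485,167),(600,0)],18).round())
"
```

```text
len 82.3 axis -68.6 grip [491.4 128.9]
hex [[493.2 129.4  14. ]] boltS
len 64.6 axis -94.5 grip [502.8 -13.1]
tcp px [[315.77941957 194.3737613 ]]
red corners in [[492. 228.  18.]
 [604. 224.  18.]
 [613. 366.  18.]]
```

```bash
python3 -c "
from h import *
go(492,129,3,111.6)"
```

```text
xyz [-0.22  0.02  4.15] a [ 0.   -0.    0.59] clock 1.6 q6 -0.16
```

Call:
drive_tool([
  {"x":-0.22,"y":0.02,"z":1.0,"ax":0,"ay":0,"az":0.6,"hand":55},
  {"x":-0.22,"y":0.02,"z":2.0,"ax":0,"ay":0,"az":0.6,"hand":55},
  {"x":-0.22,"y":0.02,"z":3.0,"ax":0,"ay":0,"az":0.6,"hand":55},
  {"x":-0.22,"y":0.02,"z":3.6,"ax":0,"ay":0,"az":0.6,"hand":55},
  {"x":-0.22,"y":0.02,"z":4.0,"ax":0,"ay":0,"az":0.6,"hand":55},
  {"x":-0.22,"y":0.02,"z":4.14,"ax":0,"ay":0,"az":0.6,"hand":55},
  {"x":-0.22,"y":0.02,"z":4.14,"ax":0,"ay":0,"az":0.6,"hand":55},
  {"x":-0.22,"y":0.02,"z":4.14,"ax":0,"ay":0,"az":0.6,"hand":55},
])

```text
clock: 2.4
eef_pos: [493.0, 128.5, 4.1]
tcp_rot: [3.14, 0.0, 1.947]
contact_force: [0.3, 0.4, -0.2]
opening: 0.641
grasp_force: 0.0
```

Call:
drive_tool([
  {"x":0,"y":0,"z":0,"ax":0,"ay":0,"az":0,"hand":10},
  {"x":0,"y":0,"z":0,"ax":0,"ay":0,"az":0,"hand":10},
  {"x":0,"y":0,"z":0,"ax":0,"ay":0,"az":0,"hand":10},
  {"x":0,"y":0,"z":0,"ax":0,"ay":0,"az":0,"hand":10},
  {"x":0,"y":0,"z":0,"ax":0,"ay":0,"az":0,"hand":10},
  {"x":0,"y":0,"z":0,"ax":0,"ay":0,"az":0,"hand":10},
  {"x":0,"y":0,"z":0,"ax":0,"ay":0,"az":0,"hand":10},
])

```text
clock: 3.1
eef_pos: [493.0, 127.9, 4.1]
tcp_rot: [3.14, 0.0, 1.945]
contact_force: [-1.1, 0.3, 10.0]
opening: 0.209
grasp_force: 38.8
```

```bash
python3 -c "
from h import *
go(559.3,345.6,100,176.5);go(559.3,345.6,8,176.5)"
```

```text
xyz [ 3.57  2.83 -1.91] a [ 1.000e-02  1.000e-02 -1.084e+01] clock 3.1 q6 -0.12
xyz [ 3.57  2.83 -0.07] a [ 1.000e-02  1.000e-02 -1.084e+01] clock 3.1 q6 -0.12
```

Call:
drive_tool([
  {"x":0,"y":0,"z":-1.0,"ax":0,"ay":0,"az":0,"hand":10},
  {"x":0,"y":0,"z":-1.9,"ax":0,"ay":0,"az":0,"hand":10},
  {"x":3.57,"y":2.83,"z":-1.9,"ax":0,"ay":0,"az":-10.8,"hand":10},
  {"x":3.57,"y":2.83,"z":-1.9,"ax":0,"ay":0,"az":-10.8,"hand":10},
  {"x":3.57,"y":2.83,"z":-1.9,"ax":0,"ay":0,"az":-10.8,"hand":10},
  {"x":3.57,"y":2.83,"z":-1.9,"ax":0,"ay":0,"az":-10.8,"hand":10},
  {"x":3.57,"y":2.83,"z":-1.9,"ax":0,"ay":0,"az":-10.8,"hand":10},
  {"x":3.57,"y":2.83,"z":-1.9,"ax":0,"ay":0,"az":-10.8,"hand":10},
])

```text
clock: 3.9
eef_pos: [559.8, 349.6, 98.5]
tcp_rot: [3.139, 0.002, 2.854]
contact_force: [0.9, -0.5, -0.5]
opening: 0.207
grasp_force: 39.6
```

```bash
python3 -c "
from h import *
go(559.3,345.6,100,176.5)"
```

```text
xyz [-0.01 -0.08 -0.03] a [ 0.02  0.02 -2.16] clock 3.9 q6 -0.73
```

Call:
drive_tool([
  {"x":0,"y":-0.05,"z":0,"ax":0,"ay":0,"az":-2.0,"hand":10},
  {"x":0,"y":-0.05,"z":0,"ax":0,"ay":0,"az":-2.0,"hand":10},
  {"x":0,"y":-0.05,"z":0,"ax":0,"ay":0,"az":-2.0,"hand":10},
  {"x":0,"y":-0.05,"z":0,"ax":0,"ay":0,"az":-2.0,"hand":10},
])

```text
clock: 4.3
eef_pos: [558.0, 343.1, 98.2]
tcp_rot: [3.141, 0.0, 3.053]
contact_force: [-0.0, -0.7, -0.8]
opening: 0.205
grasp_force: 39.6
```

```bash
python3 -c "
from h import *
go(559.3,345.6,8,176.5)
save('w2',imaging.grab_frame('wrist'))"
```

```text
xyz [-0.02  0.05  1.8 ] a [ 0.    0.   -0.27] clock 4.3 q6 -0.93
```

View pics/w2.png

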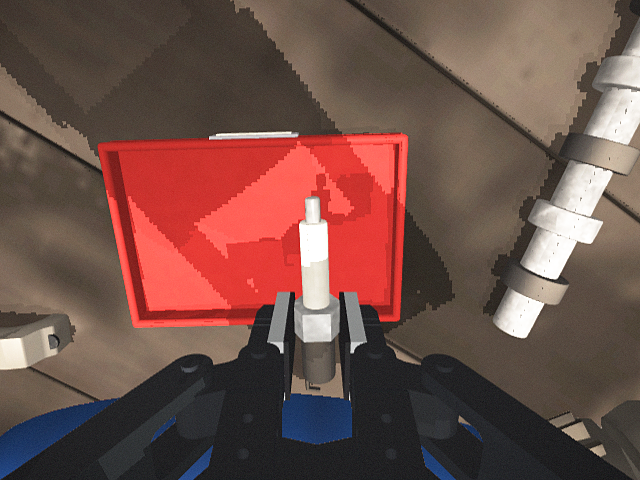

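Plug is held straight. The red tray rim corners are at (99,144), (407,134), (400,323) and (134,326). I'll refine the tray centre from those.

```bash
python3 -c "
from h import *
c=imaging.camera_info('wrist')
P=ray(c,[(99,144),(407,134),(400,323),(134,326)],20);print(P.round(),P.mean(0),P[1]-P[0],P[2]-P[1],P[2]-P[3]); print(proj(c,[[553,346,4]]))
"
```

```text
[[490. 230.  20.]
 [499. 398.  20.]
 [616. 391.  20.]
 [603. 222.  20.]] [552.09252667 310.25238913  20.        ] [  9.52084592 167.62056039   0.        ] [116.69929244  -6.35814368   0.        ] [ 12.76019332 168.73591751   0.        ]
[[320.43345827 227.12158493]]
```

```bash
python3 -c "
from h import *
go(560.4,347.6,8.8,176.3)"
```

```text
xyz [-0.04  0.09  1.79] a [ 0.    0.   -0.23] clock 4.3 q6 -0.93
```

Call:
drive_tool([
  {"x":-0.04,"y":0.09,"z":0.6,"ax":0,"ay":0,"az":-0.2,"hand":10},
  {"x":-0.04,"y":0.09,"z":1.2,"ax":0,"ay":0,"az":-0.2,"hand":10},
  {"x":-0.04,"y":0.09,"z":1.6,"ax":0,"ay":0,"az":-0.2,"hand":10},
  {"x":-0.04,"y":0.09,"z":1.79,"ax":0,"ay":0,"az":-0.2,"hand":10},
  {"x":-0.04,"y":0.09,"z":1.79,"ax":0,"ay":0,"az":-0.2,"hand":10},
  {"x":-0.04,"y":0.09,"z":1.79,"ax":0,"ay":0,"az":-0.2,"hand":10},
])

```text
clock: 4.95
eef_pos: [560.7, 347.7, 9.0]
tcp_rot: [3.141, 0.001, 3.075]
contact_force: [-0.4, 0.9, -0.5]
opening: 0.203
grasp_force: 39.8
```

Call:
drive_tool([
  {"x":0,"y":0,"z":0,"ax":0,"ay":0,"az":0,"hand":34},
  {"x":0,"y":0,"z":0,"ax":0,"ay":0,"az":0,"hand":34},
  {"x":0,"y":0,"z":0,"ax":0,"ay":0,"az":0,"hand":34},
  {"x":0,"y":0,"z":0,"ax":0,"ay":0,"az":0,"hand":34},
  {"x":0,"y":0,"z":-1.0,"ax":0,"ay":0,"az":0,"hand":34},
  {"x":0,"y":0,"z":-2.0,"ax":0,"ay":0,"az":0,"hand":34},
  {"x":0,"y":0,"z":-3.0,"ax":0,"ay":0,"az":0,"hand":85},
  {"x":0,"y":0,"z":-4.0,"ax":0,"ay":0,"az":0,"hand":85},
])

```text
clock: 5.75
eef_pos: [560.0, 347.3, 210.5]
tcp_rot: [-3.142, -0.0, 3.076]
contact_force: [-0.1, 0.6, -0.4]
opening: 0.724
grasp_force: 0.0
```

```bash
python3 -c "
from h import *
go(613,-188,210,68)"
```

```text
xyz [-1.760e+00 -1.061e+01  1.000e-02] a [ -0.    -0.   -11.96] clock 5.8 q6 -0.95
```

Call:
drive_tool([
  {"x":-1.76,"y":-10.6,"z":-0.3,"ax":0,"ay":0,"az":18,"hand":85},
  {"x":-1.76,"y":-10.6,"z":-0.3,"ax":0,"ay":0,"az":18,"hand":85},
  {"x":-1.76,"y":-10.6,"z":-0.3,"ax":0,"ay":0,"az":18,"hand":85},
  {"x":-1.76,"y":-10.6,"z":-0.3,"ax":0,"ay":0,"az":18,"hand":85},
  {"x":-1.76,"y":-10.6,"z":-0.3,"ax":0,"ay":0,"az":18,"hand":85},
  {"x":-1.76,"y":-10.6,"z":-0.3,"ax":0,"ay":0,"az":18,"hand":85},
  {"x":-1.76,"y":-10.6,"z":-0.3,"ax":0,"ay":0,"az":18,"hand":85},
  {"x":-1.76,"y":-10.6,"z":-0.3,"ax":0,"ay":0,"az":18,"hand":85},
])

```text
clock: 6.55
eef_pos: [599.6, -52.4, 220.0]
tcp_rot: [3.141, 0.0, 1.87]
contact_force: [0.3, -0.2, 0.2]
opening: 0.995
grasp_force: 0.0
```

```bash
python3 -c "
from h import *
go(613,-188,210,68)"
```

```text
xyz [-2.67 -0.54  0.2 ] a [ 0.   -0.    6.52] clock 6.5 q6 -0.39
```

Call:
drive_tool([
  {"x":-2.6,"y":-0.54,"z":0.2,"ax":0,"ay":0,"az":6.5,"hand":85},
  {"x":-2.6,"y":-0.54,"z":0.2,"ax":0,"ay":0,"az":6.5,"hand":85},
  {"x":-2.6,"y":-0.54,"z":0.2,"ax":0,"ay":0,"az":6.5,"hand":85},
  {"x":-2.6,"y":-0.54,"z":0.2,"ax":0,"ay":0,"az":6.5,"hand":85},
  {"x":-2.6,"y":-0.54,"z":0.2,"ax":0,"ay":0,"az":6.5,"hand":85},
  {"x":-2.6,"y":-0.54,"z":0.2,"ax":0,"ay":0,"az":6.5,"hand":85},
  {"x":-2.6,"y":-0.54,"z":0.2,"ax":0,"ay":0,"az":6.5,"hand":85},
])

```text
clock: 7.25
eef_pos: [613.0, -182.4, 209.7]
tcp_rot: [-3.142, 0.0, 1.198]
contact_force: [-0.1, 0.4, 0.7]
opening: 0.994
grasp_force: 0.0
```

```bash
python3 -c "
from h import *
go(613,-188,210,68)
save('w3',imaging.grab_frame('wrist'))"
```

```text
xyz [-0.11  0.04 -0.01] a [-0.    0.    0.11] clock 7.2 q6 0.08
```

View pics/w3.png

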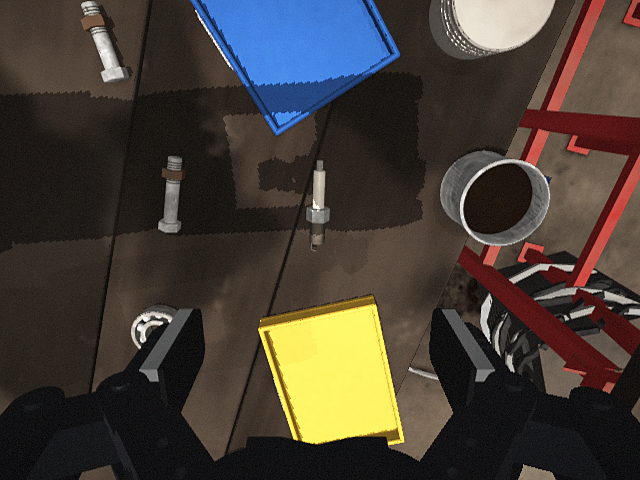

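Plug 2 runs from tip (319,160) to thread end (315,250), hexagon at (318,214). The other bolt runs from (175,157) to head (170,233), and the bearing is near (155,328).

```bash
python3 -c "
from h import *
c=imaging.camera_info('wrist')
part(c,(319,160),(315,250),6,9)
print('hex',ray(c,(318,214),14).round(1),'bolt');part(c,(175,156),(170,233),5,10)
print('bear',ray(c,(156,328),10))
go(614,-195,3,70)
"
```

```text
len 82.8 axis -113.8 grip [ 608.6 -196. ]
hex [[ 609.9 -195.9   14. ]] bolt
len 70.4 axis -121.4 grip [ 493.5 -138.9]
bear [[ 418.0994979  -247.58243363   10.        ]]
xyz [-0.23  0.11  4.14] a [ 0.   -0.   -0.23] clock 7.3 q6 0.08
```

```bash
python3 -c "
from h import *
go(609.4,-196,3,66.2)
"
```

```text
xyz [-0.28  0.03  4.14] a [ 0.   -0.    0.41] clock 7.3 q6 0.08
```

Call:
drive_tool([
  {"x":-0.28,"y":0.03,"z":1.0,"ax":0,"ay":0,"az":0.4,"hand":55},
  {"x":-0.28,"y":0.03,"z":2.0,"ax":0,"ay":0,"az":0.4,"hand":55},
  {"x":-0.28,"y":0.03,"z":3.0,"ax":0,"ay":0,"az":0.4,"hand":55},
  {"x":-0.28,"y":0.03,"z":3.6,"ax":0,"ay":0,"az":0.4,"hand":55},
  {"x":-0.28,"y":0.03,"z":4.0,"ax":0,"ay":0,"az":0.4,"hand":55},
  {"x":-0.28,"y":0.03,"z":4.12,"ax":0,"ay":0,"az":0.4,"hand":55},
  {"x":-0.28,"y":0.03,"z":4.12,"ax":0,"ay":0,"az":0.4,"hand":55},
])

```text
clock: 8.0
eef_pos: [609.1, -195.7, 3.2]
tcp_rot: [-3.14, 0.0, 1.155]
contact_force: [-0.3, 0.2, 1.0]
opening: 0.644
grasp_force: 0.0
```

Call:
drive_tool([
  {"x":0,"y":0,"z":0,"ax":0,"ay":0,"az":0,"hand":10},
  {"x":0,"y":0,"z":0,"ax":0,"ay":0,"az":0,"hand":10},
  {"x":0,"y":0,"z":0,"ax":0,"ay":0,"az":0,"hand":10},
  {"x":0,"y":0,"z":0,"ax":0,"ay":0,"az":0,"hand":10},
  {"x":0,"y":0,"z":0,"ax":0,"ay":0,"az":0,"hand":10},
  {"x":0,"y":0,"z":0,"ax":0,"ay":0,"az":0,"hand":10},
  {"x":0,"y":0,"z":0,"ax":0,"ay":0,"az":0,"hand":10},
])

```text
clock: 8.7
eef_pos: [610.4, -196.4, 5.4]
tcp_rot: [3.139, -0.0, 1.153]
contact_force: [-0.5, -0.5, 5.2]
opening: 0.205
grasp_force: 38.9
```

```bash
python3 -c "
from h import *
go(555.5,272,150,176.3)
"
```

```text
xyz [ 8.12 -4.79 -2.9 ] a [ 0.02 -0.02 11.63] clock 8.7 q6 0.1
```

Call:
drive_tool([
  {"x":0,"y":0,"z":-1.0,"ax":0,"ay":0,"az":0,"hand":10},
  {"x":0,"y":0,"z":-2.0,"ax":0,"ay":0,"az":0,"hand":10},
  {"x":8.1,"y":-4.8,"z":-3.0,"ax":0,"ay":0,"az":-18.3,"hand":10},
  {"x":8.1,"y":-4.8,"z":-3.0,"ax":0,"ay":0,"az":-18.3,"hand":10},
  {"x":8.1,"y":-4.8,"z":-3.0,"ax":0,"ay":0,"az":-18.3,"hand":10},
  {"x":8.1,"y":-4.8,"z":-3.0,"ax":0,"ay":0,"az":-18.3,"hand":10},
  {"x":8.1,"y":-4.8,"z":-3.0,"ax":0,"ay":0,"az":-18.3,"hand":10},
  {"x":8.1,"y":-4.8,"z":-3.0,"ax":0,"ay":0,"az":-18.3,"hand":10},
])

```text
clock: 9.5
eef_pos: [574.1, 102.1, 136.6]
tcp_rot: [3.14, 0.001, 2.059]
contact_force: [0.9, 0.3, -0.5]
opening: 0.204
grasp_force: 39.4
```

```bash
python3 -c "
from h import *
go(555.5,272,130,176.3)
"
```

```text
xyz [3.18 1.27 0.13] a [ 0.01  0.01 -9.72] clock 9.5 q6 -0.32
```

Call:
drive_tool([
  {"x":3.18,"y":1.27,"z":0.1,"ax":0,"ay":0,"az":-9.6,"hand":10},
  {"x":3.18,"y":1.27,"z":0.1,"ax":0,"ay":0,"az":-9.6,"hand":10},
  {"x":3.18,"y":1.27,"z":0.1,"ax":0,"ay":0,"az":-9.6,"hand":10},
  {"x":3.18,"y":1.27,"z":0.1,"ax":0,"ay":0,"az":-9.6,"hand":10},
  {"x":3.18,"y":1.27,"z":0.1,"ax":0,"ay":0,"az":-9.6,"hand":10},
  {"x":3.18,"y":1.27,"z":0.1,"ax":0,"ay":0,"az":-9.6,"hand":10},
  {"x":3.18,"y":1.27,"z":0.1,"ax":0,"ay":0,"az":-9.6,"hand":10},
  {"x":3.18,"y":1.27,"z":0.1,"ax":0,"ay":0,"az":-9.6,"hand":10},
])

```text
clock: 10.3
eef_pos: [556.9, 270.8, 131.1]
tcp_rot: [3.141, 0.001, 3.06]
contact_force: [0.6, 0.1, -0.6]
opening: 0.204
grasp_force: 39.4
```

```bash
python3 -c "
from h import *
go(555.5,272,9.5,176.3)
save('w4',imaging.grab_frame('wrist'))
"
```

```text
xyz [0.03 0.02 2.43] a [ 0.    0.01 -0.16] clock 10.3 q6 -1.04
```

View pics/w4.png

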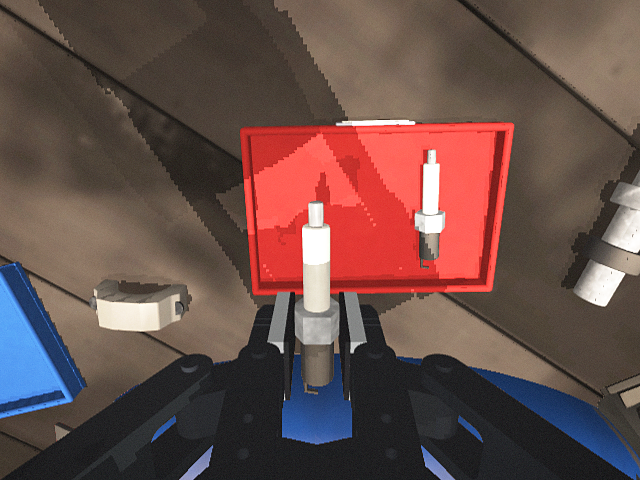

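The first plug lies flat and clear of the walls at (430,150–265), and the second is held straight. I'll place it.

Call:
drive_tool([
  {"x":0.03,"y":0.02,"z":0.9,"ax":0,"ay":0,"az":-0.15,"hand":10},
  {"x":0.03,"y":0.02,"z":1.7,"ax":0,"ay":0,"az":-0.15,"hand":10},
  {"x":0.03,"y":0.02,"z":2.2,"ax":0,"ay":0,"az":-0.15,"hand":10},
  {"x":0.03,"y":0.02,"z":2.43,"ax":0,"ay":0,"az":-0.15,"hand":10},
  {"x":0.03,"y":0.02,"z":2.43,"ax":0,"ay":0,"az":-0.15,"hand":10},
  {"x":0.03,"y":0.02,"z":2.43,"ax":0,"ay":0,"az":-0.15,"hand":10},
])

```text
clock: 10.95
eef_pos: [556.1, 271.8, 9.5]
tcp_rot: [3.141, 0.001, 3.072]
contact_force: [-0.3, 0.6, 0.3]
opening: 0.205
grasp_force: 40.6
```

Call:
drive_tool([
  {"x":0,"y":0,"z":0,"ax":0,"ay":0,"az":0,"hand":34},
  {"x":0,"y":0,"z":0,"ax":0,"ay":0,"az":0,"hand":34},
  {"x":0,"y":0,"z":0,"ax":0,"ay":0,"az":0,"hand":34},
  {"x":0,"y":0,"z":0,"ax":0,"ay":0,"az":0,"hand":34},
  {"x":0,"y":0,"z":-1.0,"ax":0,"ay":0,"az":0,"hand":34},
  {"x":0,"y":0,"z":-2.0,"ax":0,"ay":0,"az":0,"hand":34},
  {"x":0,"y":0,"z":-3.0,"ax":0,"ay":0,"az":0,"hand":85},
  {"x":0,"y":0,"z":-4.0,"ax":0,"ay":0,"az":0,"hand":85},
])

```text
clock: 11.75
eef_pos: [555.1, 271.5, 211.0]
tcp_rot: [3.142, -0.0, 3.074]
contact_force: [1.3, -0.6, 0.6]
opening: 0.726
grasp_force: 0.0
```

```bash
python3 -c "
from h import *
go(500,-10,200,83)
"
```

```text
xyz [ 0.72 -5.69  0.22] a [  0.    -0.   -14.48] clock 11.8 q6 -1.05
```

Call:
drive_tool([
  {"x":0.72,"y":-5.7,"z":0.0,"ax":0,"ay":0,"az":15.5,"hand":85},
  {"x":0.72,"y":-5.7,"z":0.0,"ax":0,"ay":0,"az":15.5,"hand":85},
  {"x":0.72,"y":-5.7,"z":0.0,"ax":0,"ay":0,"az":15.5,"hand":85},
  {"x":0.72,"y":-5.7,"z":0.0,"ax":0,"ay":0,"az":15.5,"hand":85},
  {"x":0.72,"y":-5.7,"z":0.0,"ax":0,"ay":0,"az":15.5,"hand":85},
  {"x":0.72,"y":-5.7,"z":0.0,"ax":0,"ay":0,"az":15.5,"hand":85},
  {"x":0.72,"y":-5.7,"z":0.2,"ax":0,"ay":0,"az":15.5,"hand":85},
  {"x":0.72,"y":-5.7,"z":0.2,"ax":0,"ay":0,"az":15.5,"hand":85},
])

```text
clock: 12.55
eef_pos: [499.5, -11.7, 198.2]
tcp_rot: [-3.141, -0.0, 1.865]
contact_force: [0.1, 0.5, -1.2]
opening: 0.998
grasp_force: 0.0
```

```bash
python3 -c "
from h import *
go(500,-10,200,83)
"
```

```text
xyz [ 0.03  0.02 -0.04] a [-0.01 -0.    3.98] clock 12.6 q6 -0.32
```

Call:
drive_tool([
  {"x":0.03,"y":0,"z":0.0,"ax":0,"ay":0,"az":3.9,"hand":85},
  {"x":0.03,"y":0,"z":0.0,"ax":0,"ay":0,"az":3.9,"hand":85},
  {"x":0.03,"y":0,"z":0.0,"ax":0,"ay":0,"az":3.9,"hand":85},
  {"x":0.03,"y":0,"z":0.0,"ax":0,"ay":0,"az":3.9,"hand":85},
  {"x":0.03,"y":0,"z":0.0,"ax":0,"ay":0,"az":3.9,"hand":85},
])

```text
clock: 13.05
eef_pos: [499.9, -8.9, 198.9]
tcp_rot: [3.141, 0.0, 1.469]
contact_force: [-0.4, 0.3, -0.3]
opening: 0.998
grasp_force: 0.0
```

```bash
python3 -c "
from h import *
go(500,-10,200,83)
save('w5',imaging.grab_frame('wrist'))
"
```

```text
xyz [-0.02  0.   -0.02] a [0.  0.  0.2] clock 13.1 q6 0.08
```

View pics/w5.png

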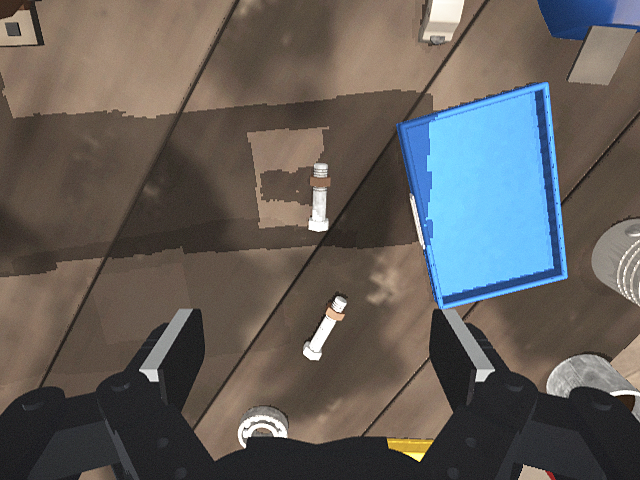

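Short bolt: tail (321,163), nut row 178–188, head row 219–231, bare shank middle (318.5,203.5). Long bolt: bare shank about (325.5,331). Blue rim corners: (399,124), (547,84), (566,278), (441,308).

```bash
python3 -c "
from h import *
c=imaging.camera_info('wrist')
g,a=part(c,(320.5,163),(317,231),5,10)
print('shank',ray(c,(318.5,203.5),14).round(1),'long');part(c,(342,296),(312,358),5,10);print(ray(c,(325.5,331),14).round(1))
P=ray(c,[(399,124),(547,84),(566,278),(441,308)],20);print(P.round(),P.mean(0),P[1]-P[0],P[2]-P[1])
s=ray(c,(318.5,203.5),14)[0]
go(s[0],s[1],3,a+180)
"
```

```text
len 59.6 axis -98.6 grip [502. -12.]
shank [[502.1 -10.9  14. ]] long
len 73.5 axis -118.3 grip [ 495.1 -138.9]
[[ 496.3 -135.3   14. ]]
[[ 571.   48.   20.]
 [ 684.   66.   20.]
 [ 714.  -99.   20.]
 [ 604. -118.   20.]] [643.26096968 -25.90975096  20.        ] [112.84986406  17.99128523   0.        ] [  29.8963448  -165.26845018    0.        ]
xyz [-0.04  0.05  3.92] a [ 0.   -0.    0.46] clock 13.1 q6 0.08
```

Call:
drive_tool([
  {"x":-0.04,"y":0.05,"z":1.0,"ax":0,"ay":0,"az":0.45,"hand":50},
  {"x":-0.04,"y":0.05,"z":2.0,"ax":0,"ay":0,"az":0.45,"hand":50},
  {"x":-0.04,"y":0.05,"z":3.0,"ax":0,"ay":0,"az":0.45,"hand":50},
  {"x":-0.04,"y":0.05,"z":3.5,"ax":0,"ay":0,"az":0.45,"hand":50},
  {"x":-0.04,"y":0.05,"z":3.87,"ax":0,"ay":0,"az":0.45,"hand":50},
  {"x":-0.04,"y":0.05,"z":3.87,"ax":0,"ay":0,"az":0.45,"hand":50},
  {"x":-0.04,"y":0.05,"z":3.87,"ax":0,"ay":0,"az":0.45,"hand":50},
])

```text
clock: 13.8
eef_pos: [502.3, -11.1, 5.6]
tcp_rot: [-3.141, 0.0, 1.42]
contact_force: [0.4, -0.6, -0.3]
opening: 0.587
grasp_force: 0.0
```

Call:
drive_tool([
  {"x":0,"y":0,"z":0,"ax":0,"ay":0,"az":0,"hand":3},
  {"x":0,"y":0,"z":0,"ax":0,"ay":0,"az":0,"hand":3},
  {"x":0,"y":0,"z":0,"ax":0,"ay":0,"az":0,"hand":3},
  {"x":0,"y":0,"z":0,"ax":0,"ay":0,"az":0,"hand":3},
  {"x":0,"y":0,"z":0,"ax":0,"ay":0,"az":0,"hand":3},
  {"x":0,"y":0,"z":0,"ax":0,"ay":0,"az":0,"hand":3},
  {"x":0,"y":0,"z":0,"ax":0,"ay":0,"az":0,"hand":3},
  {"x":0,"y":0,"z":0,"ax":0,"ay":0,"az":0,"hand":3},
])

```text
clock: 14.6
eef_pos: [503.0, -11.1, 6.5]
tcp_rot: [3.14, -0.0, 1.419]
contact_force: [-0.9, -0.1, 7.8]
opening: 0.114
grasp_force: 39.1
```

```bash
python3 -c "
from h import *
go(641.3,12.3,110,190)
"
```

```text
xyz [ 0.88  2.67 -2.06] a [ 1.000e-02 -1.000e-02  1.188e+01] clock 14.6 q6 0.13
```

Call:
drive_tool([
  {"x":0,"y":0,"z":-1.0,"ax":0,"ay":0,"az":0,"hand":3},
  {"x":0,"y":0,"z":-2.0,"ax":0,"ay":0,"az":-1.4,"hand":3},
  {"x":0.88,"y":2.67,"z":-2.1,"ax":0,"ay":0,"az":-18.1,"hand":3},
  {"x":0.88,"y":2.67,"z":-2.1,"ax":0,"ay":0,"az":-18.1,"hand":3},
  {"x":0.88,"y":2.67,"z":-2.1,"ax":0,"ay":0,"az":-18.1,"hand":3},
  {"x":0.88,"y":2.67,"z":-2.1,"ax":0,"ay":0,"az":-18.1,"hand":3},
  {"x":0.88,"y":2.67,"z":-2.1,"ax":0,"ay":0,"az":-18.1,"hand":3},
  {"x":0.88,"y":2.67,"z":-2.1,"ax":0,"ay":0,"az":-18.1,"hand":3},
])

```text
clock: 15.4
eef_pos: [641.0, 12.3, 110.7]
tcp_rot: [3.141, 0.0, 2.472]
contact_force: [-0.8, 0.1, -0.2]
opening: 0.111
grasp_force: 39.5
```

```bash
python3 -c "
from h import *
go(641.3,12.3,110,190)
"
```

```text
xyz [-0.01  0.    0.01] a [ 0.    0.   -8.06] clock 15.4 q6 -0.88
```

Call:
drive_tool([
  {"x":0,"y":0,"z":0,"ax":0,"ay":0,"az":-8,"hand":3},
  {"x":0,"y":0,"z":0,"ax":0,"ay":0,"az":-8,"hand":3},
  {"x":0,"y":0,"z":0,"ax":0,"ay":0,"az":-8,"hand":3},
  {"x":0,"y":0,"z":0,"ax":0,"ay":0,"az":-8,"hand":3},
  {"x":0,"y":0,"z":0,"ax":0,"ay":0,"az":-8,"hand":3},
  {"x":0,"y":0,"z":0,"ax":0,"ay":0,"az":-8,"hand":3},
  {"x":0,"y":0,"z":0,"ax":0,"ay":0,"az":-8,"hand":3},
])

```text
clock: 16.1
eef_pos: [640.8, 12.2, 110.9]
tcp_rot: [-3.142, 0.0, -2.979]
contact_force: [0.5, 0.6, -0.2]
opening: 0.109
grasp_force: 39.5
```

```bash
python3 -c "
from h import *
go(641.3,12.3,10.7,190)
save('w6',imaging.grab_frame('wrist'))
"
```

```text
xyz [-0.01  0.    2.  ] a [-0.    0.   -0.11] clock 16.1 q6 -1.72
```

View pics/w6.png

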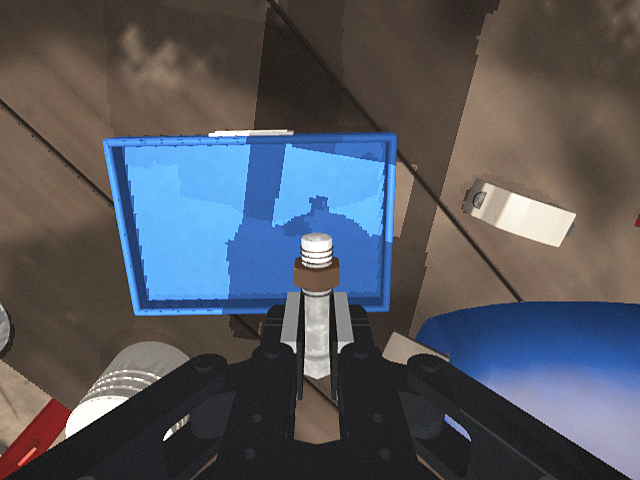

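Bolt held straight; blue rim corners (104,140), (396,133), (389,312), (135,314). The tank nozzle tip is near (388,335), so I'll check clearance before lowering.

```bash
python3 -c "
from h import *
c=imaging.camera_info('wrist')
P=ray(c,[(104,140),(396,133),(389,312),(135,314)],20);print(P.round(),P.mean(0))
for z in (0,60,100): print(z,ray(c,[(388,335),(425,330),(175,345)],z).round())
for z in (0,60,100): print('scene',z,ray(imaging.camera_info('scene'),[(330,190),(310,195),(312,168)],z).round())
"
```

```text
[[ 602. -118.   20.]
 [ 572.   47.   20.]
 [ 685.   68.   20.]
 [ 714.  -99.   20.]] [643.23406293 -25.5158162   20.        ]
0 [[715.  77.   0.]
 [706. 103.   0.]
 [748. -77.   0.]]
60 [[678.  59.  60.]
 [672.  79.  60.]
 [704. -59.  60.]]
100 [[654.  46. 100.]
 [649.  62. 100.]
 [675. -47. 100.]]
scene 0 [[778.  73.   0.]
 [721. 104.   0.]
 [869. 202.   0.]]
scene 60 [[686.  12.  60.]
 [634.  40.  60.]
 [768. 129.  60.]]
scene 100 [[624. -29. 100.]
 [576.  -2. 100.]
 [700.  80. 100.]]
```

The nozzle is low, at about (715,75), and the gripper stays within x<690, y<56, so it is clear. Lowering.

Call:
drive_tool([
  {"x":-0.01,"y":0,"z":0.8,"ax":0,"ay":0,"az":-0.1,"hand":3},
  {"x":-0.01,"y":0,"z":1.4,"ax":0,"ay":0,"az":-0.1,"hand":3},
  {"x":-0.01,"y":0,"z":1.8,"ax":0,"ay":0,"az":-0.1,"hand":3},
  {"x":-0.01,"y":0,"z":2.0,"ax":0,"ay":0,"az":-0.1,"hand":3},
  {"x":-0.01,"y":0,"z":2.0,"ax":0,"ay":0,"az":-0.1,"hand":3},
  {"x":-0.01,"y":0,"z":2.0,"ax":0,"ay":0,"az":-0.1,"hand":3},
])

```text
clock: 16.75
eef_pos: [641.8, 12.3, 10.9]
tcp_rot: [-3.141, 0.001, -2.971]
contact_force: [-0.3, -0.1, -1.4]
opening: 0.107
grasp_force: 40.8
```

Call:
drive_tool([
  {"x":0,"y":0,"z":0,"ax":0,"ay":0,"az":0,"hand":30},
  {"x":0,"y":0,"z":0,"ax":0,"ay":0,"az":0,"hand":30},
  {"x":0,"y":0,"z":0,"ax":0,"ay":0,"az":0,"hand":30},
  {"x":0,"y":0,"z":0,"ax":0,"ay":0,"az":0,"hand":30},
  {"x":0,"y":0,"z":-1.0,"ax":0,"ay":0,"az":0,"hand":30},
  {"x":0,"y":0,"z":-2.0,"ax":0,"ay":0,"az":0,"hand":30},
  {"x":0,"y":0,"z":-3.0,"ax":0,"ay":0,"az":0,"hand":85},
  {"x":0,"y":0,"z":-4.0,"ax":0,"ay":0,"az":0,"hand":85},
])

```text
clock: 17.55
eef_pos: [641.0, 12.3, 212.4]
tcp_rot: [3.142, -0.0, -2.97]
contact_force: [1.2, 0.1, -0.2]
opening: 0.681
grasp_force: 0.0
```

```bash
python3 -c "
from h import *
go(496,-136,160,60)
"
```

```text
xyz [ 3.36 -2.43  1.05] a [ 0.   -0.   -8.36] clock 17.6 q6 -1.73
```

Call:
drive_tool([
  {"x":3.36,"y":-2.43,"z":0.2,"ax":0,"ay":0,"az":21.6,"hand":85},
  {"x":3.36,"y":-2.43,"z":0.2,"ax":0,"ay":0,"az":21.6,"hand":85},
  {"x":3.36,"y":-2.43,"z":0.2,"ax":0,"ay":0,"az":21.6,"hand":85},
  {"x":3.36,"y":-2.43,"z":0.2,"ax":0,"ay":0,"az":21.6,"hand":85},
  {"x":3.36,"y":-2.43,"z":0.2,"ax":0,"ay":0,"az":21.6,"hand":85},
  {"x":3.36,"y":-2.43,"z":0.2,"ax":0,"ay":0,"az":21.6,"hand":85},
  {"x":3.36,"y":-2.43,"z":0.2,"ax":0,"ay":0,"az":21.6,"hand":85},
  {"x":3.36,"y":-2.43,"z":0.2,"ax":0,"ay":0,"az":21.6,"hand":85},
])

```text
clock: 18.35
eef_pos: [496.4, -136.5, 200.6]
tcp_rot: [3.141, 0.0, 2.107]
contact_force: [0.3, 0.1, -0.7]
opening: 0.993
grasp_force: 0.0
```

```bash
python3 -c "
from h import *
go(496,-136,190,60)
"
```

```text
xyz [ 0.01 -0.    0.21] a [ 0.    0.   10.12] clock 18.4 q6 -0.81
```

Call:
drive_tool([
  {"x":0,"y":0,"z":0.2,"ax":0,"ay":0,"az":10.1,"hand":85},
  {"x":0,"y":0,"z":0.2,"ax":0,"ay":0,"az":10.1,"hand":85},
  {"x":0,"y":0,"z":0.2,"ax":0,"ay":0,"az":10.1,"hand":85},
  {"x":0,"y":0,"z":0.2,"ax":0,"ay":0,"az":10.1,"hand":85},
  {"x":0,"y":0,"z":0.2,"ax":0,"ay":0,"az":10.1,"hand":85},
  {"x":0,"y":0,"z":0.2,"ax":0,"ay":0,"az":10.1,"hand":85},
  {"x":0,"y":0,"z":0.2,"ax":0,"ay":0,"az":10.1,"hand":85},
  {"x":0,"y":0,"z":0.2,"ax":0,"ay":0,"az":10.1,"hand":85},
])

```text
clock: 19.15
eef_pos: [496.5, -136.2, 190.4]
tcp_rot: [3.142, -0.0, 1.053]
contact_force: [-0.1, -1.1, -0.1]
opening: 0.996
grasp_force: 0.0
```

```bash
python3 -c "
from h import *
go(496,-136,190,60)
save('w7',imaging.grab_frame('wrist'))
"
```

```text
xyz [-0.   -0.01  0.01] a [ 0.   -0.    0.06] clock 19.1 q6 0.25
```

View pics/w7.png

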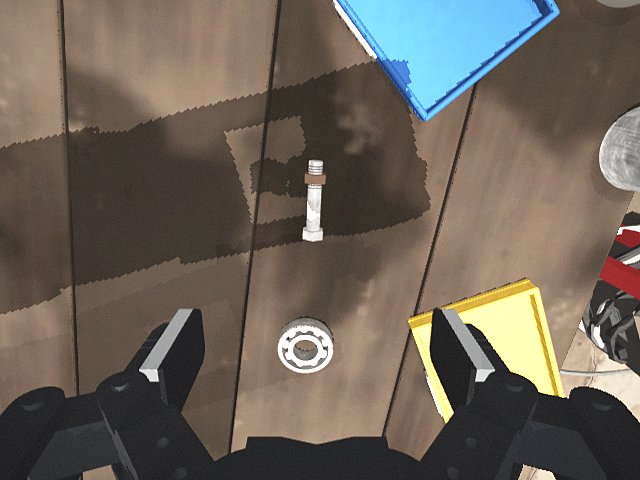

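Long bolt: tail (316,160), nut rows 174–185, head rows 228–241, bare shank middle about (314.5,207). Bearing top face centre is about (306,350).

```bash
python3 -c "
from h import *
c=imaging.camera_info('wrist')
g,a=part(c,(316.3,160),(312.7,241),5,10)
s=ray(c,(314.5,207),14)[0];print(s.round(1),'bear',ray(c,(306,350),15).round(1))
go(s[0],s[1],5.5,a+180)
"
```

```text
len 69.6 axis -121.9 grip [ 493.5 -139. ]
[ 494.6 -137.7   14. ] bear [[ 419.8 -253.9   15. ]]
xyz [-0.05 -0.02  3.7 ] a [ 0.   -0.    0.43] clock 19.2 q6 0.24
```

Call:
drive_tool([
  {"x":-0.05,"y":-0.02,"z":1.0,"ax":0,"ay":0,"az":0.4,"hand":50},
  {"x":-0.05,"y":-0.02,"z":2.0,"ax":0,"ay":0,"az":0.4,"hand":50},
  {"x":-0.05,"y":-0.02,"z":3.0,"ax":0,"ay":0,"az":0.4,"hand":50},
  {"x":-0.05,"y":-0.02,"z":3.5,"ax":0,"ay":0,"az":0.4,"hand":50},
  {"x":-0.05,"y":-0.02,"z":3.7,"ax":0,"ay":0,"az":0.4,"hand":50},
  {"x":-0.05,"y":-0.02,"z":3.7,"ax":0,"ay":0,"az":0.4,"hand":50},
  {"x":-0.05,"y":-0.02,"z":3.7,"ax":0,"ay":0,"az":0.4,"hand":50},
])

```text
clock: 19.9
eef_pos: [495.5, -138.2, 6.5]
tcp_rot: [3.14, -0.0, 1.015]
contact_force: [0.5, -1.1, 0.6]
opening: 0.584
grasp_force: 0.0
```

Call:
drive_tool([
  {"x":0,"y":0,"z":0,"ax":0,"ay":0,"az":0,"hand":3},
  {"x":0,"y":0,"z":0,"ax":0,"ay":0,"az":0,"hand":3},
  {"x":0,"y":0,"z":0,"ax":0,"ay":0,"az":0,"hand":3},
  {"x":0,"y":0,"z":0,"ax":0,"ay":0,"az":0,"hand":3},
  {"x":0,"y":0,"z":0,"ax":0,"ay":0,"az":0,"hand":3},
  {"x":0,"y":0,"z":0,"ax":0,"ay":0,"az":0,"hand":3},
  {"x":0,"y":0,"z":0,"ax":0,"ay":0,"az":0,"hand":3},
  {"x":0,"y":0,"z":0,"ax":0,"ay":0,"az":0,"hand":3},
])

```text
clock: 20.7
eef_pos: [495.2, -138.1, 6.6]
tcp_rot: [3.14, -0.0, 1.014]
contact_force: [-2.4, 0.3, 9.1]
opening: 0.111
grasp_force: 39.1
```

```bash
python3 -c "
from h import *
go(655,-62,110,190)
"
```

```text
xyz [ 2.98  1.91 -2.06] a [ 0.01 -0.01  8.02] clock 20.7 q6 0.28
```

Call:
drive_tool([
  {"x":0,"y":0,"z":-1.0,"ax":0,"ay":0,"az":0,"hand":3},
  {"x":0,"y":0,"z":-2.0,"ax":0,"ay":0,"az":-1.4,"hand":3},
  {"x":2.98,"y":1.91,"z":-2.1,"ax":0,"ay":0,"az":-22,"hand":3},
  {"x":2.98,"y":1.91,"z":-2.1,"ax":0,"ay":0,"az":-22,"hand":3},
  {"x":2.98,"y":1.91,"z":-2.1,"ax":0,"ay":0,"az":-22,"hand":3},
  {"x":2.98,"y":1.91,"z":-2.1,"ax":0,"ay":0,"az":-22,"hand":3},
  {"x":2.98,"y":1.91,"z":-2.1,"ax":0,"ay":0,"az":-22,"hand":3},
  {"x":2.98,"y":1.91,"z":-2.1,"ax":0,"ay":0,"az":-22,"hand":3},
])

```text
clock: 21.5
eef_pos: [655.0, -61.1, 110.5]
tcp_rot: [3.141, 0.0, 2.068]
contact_force: [0.3, 0.3, -0.6]
opening: 0.112
grasp_force: 39.6
```

```bash
python3 -c "
from h import *
go(654.5,-62.2,110,190)
"
```

```text
xyz [-0.01 -0.02  0.01] a [  0.     0.   -11.92] clock 21.5 q6 -0.59
```

Call:
drive_tool([
  {"x":0,"y":-0.01,"z":0,"ax":0,"ay":0,"az":-11.8,"hand":3},
  {"x":0,"y":-0.01,"z":0,"ax":0,"ay":0,"az":-11.8,"hand":3},
  {"x":0,"y":-0.01,"z":0,"ax":0,"ay":0,"az":-11.8,"hand":3},
  {"x":0,"y":-0.01,"z":0,"ax":0,"ay":0,"az":-11.8,"hand":3},
  {"x":0,"y":-0.01,"z":0,"ax":0,"ay":0,"az":-11.8,"hand":3},
  {"x":0,"y":-0.01,"z":0,"ax":0,"ay":0,"az":-11.8,"hand":3},
  {"x":0,"y":-0.01,"z":0,"ax":0,"ay":0,"az":-11.8,"hand":3},
  {"x":0,"y":-0.01,"z":0,"ax":0,"ay":0,"az":-11.8,"hand":3},
])

```text
clock: 22.3
eef_pos: [653.8, -62.1, 110.8]
tcp_rot: [-3.142, 0.0, -3.016]
contact_force: [-0.2, -0.3, -0.3]
opening: 0.11
grasp_force: 39.6
```

Call:
drive_tool([
  {"x":0,"y":0,"z":0,"ax":0,"ay":0,"az":-2.0,"hand":3},
  {"x":0,"y":0,"z":0,"ax":0,"ay":0,"az":0,"hand":3},
  {"x":0,"y":0,"z":0,"ax":0,"ay":0,"az":0,"hand":3},
])

```text
clock: 22.6
eef_pos: [653.8, -62.1, 110.7]
tcp_rot: [-3.142, 0.0, -3.026]
contact_force: [-1.0, -0.3, -1.5]
opening: 0.113
grasp_force: 39.6
```

```bash
python3 -c "
from h import *
go(654.5,-62.2,10.8,190)
save('w8',imaging.grab_frame('wrist'))
"
```

```text
xyz [-0.01 -0.    2.  ] a [-0.    0.   -0.56] clock 22.6 q6 -1.78
```

View pics/w8.png

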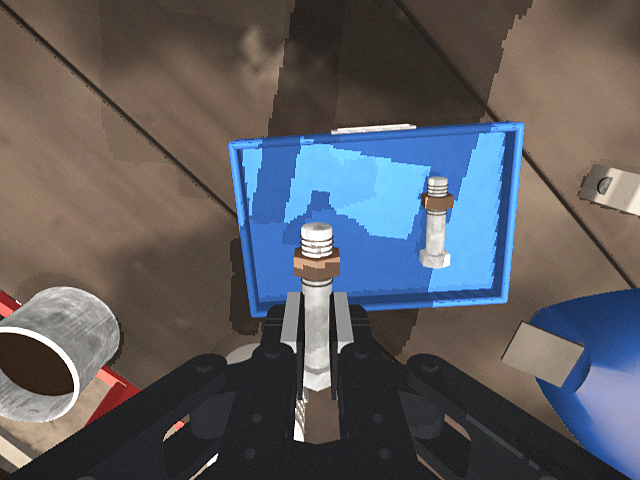

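The short bolt lies flat in the tray at (436,178–265), and the long bolt is held straight. The can base near edge is at x≈745 and clear. Lowering.

Call:
drive_tool([
  {"x":-0.01,"y":0,"z":0.8,"ax":0,"ay":0,"az":-0.5,"hand":3},
  {"x":-0.01,"y":0,"z":1.4,"ax":0,"ay":0,"az":-0.5,"hand":3},
  {"x":-0.01,"y":0,"z":1.8,"ax":0,"ay":0,"az":-0.5,"hand":3},
  {"x":-0.01,"y":0,"z":2.0,"ax":0,"ay":0,"az":-0.5,"hand":3},
  {"x":-0.01,"y":0,"z":2.0,"ax":0,"ay":0,"az":-0.5,"hand":3},
  {"x":-0.01,"y":0,"z":2.0,"ax":0,"ay":0,"az":-0.5,"hand":3},
])

```text
clock: 23.25
eef_pos: [654.8, -62.1, 10.9]
tcp_rot: [-3.141, 0.001, -2.968]
contact_force: [-0.6, 0.5, -0.9]
opening: 0.115
grasp_force: 40.8
```

Call:
drive_tool([
  {"x":0,"y":0,"z":0,"ax":0,"ay":0,"az":0,"hand":30},
  {"x":0,"y":0,"z":0,"ax":0,"ay":0,"az":0,"hand":30},
  {"x":0,"y":0,"z":0,"ax":0,"ay":0,"az":0,"hand":30},
  {"x":0,"y":0,"z":0,"ax":0,"ay":0,"az":0,"hand":30},
  {"x":0,"y":0,"z":-1.0,"ax":0,"ay":0,"az":0,"hand":30},
  {"x":0,"y":0,"z":-2.0,"ax":0,"ay":0,"az":0,"hand":30},
  {"x":0,"y":0,"z":-3.0,"ax":0,"ay":0,"az":0,"hand":85},
  {"x":0,"y":0,"z":-4.0,"ax":0,"ay":0,"az":0,"hand":85},
])

```text
clock: 24.05
eef_pos: [654.0, -62.0, 212.4]
tcp_rot: [3.142, -0.0, -2.97]
contact_force: [0.9, -0.7, -0.2]
opening: 0.679
grasp_force: 0.0
```

```bash
python3 -c "
from h import *
go(419.5,-254.5,150,60);go(419.5,-254.5,150,150)
"
```

```text
xyz [ 5.28 -2.99  1.25] a [ 0.   -0.   -8.36] clock 24.1 q6 -1.84
xyz [ 5.28 -2.99  1.25] a [-0.   -0.    6.64] clock 24.1 q6 -1.84
```

Call:
drive_tool([
  {"x":5.28,"y":-3.0,"z":0.2,"ax":0,"ay":0,"az":6.6,"hand":85},
  {"x":5.28,"y":-3.0,"z":0.2,"ax":0,"ay":0,"az":6.6,"hand":85},
  {"x":5.28,"y":-3.0,"z":0.2,"ax":0,"ay":0,"az":6.6,"hand":85},
  {"x":5.28,"y":-3.0,"z":0.2,"ax":0,"ay":0,"az":6.6,"hand":85},
  {"x":5.28,"y":-3.0,"z":0.2,"ax":0,"ay":0,"az":6.6,"hand":85},
  {"x":5.28,"y":-3.0,"z":0.4,"ax":0,"ay":0,"az":6.6,"hand":85},
  {"x":5.28,"y":-3.0,"z":0.8,"ax":0,"ay":0,"az":6.6,"hand":85},
  {"x":5.28,"y":-3.0,"z":1.2,"ax":0,"ay":0,"az":6.6,"hand":85},
])

```text
clock: 24.85
eef_pos: [418.6, -256.2, 150.4]
tcp_rot: [-3.141, 0.001, 2.619]
contact_force: [0.8, -0.6, -0.6]
opening: 0.993
grasp_force: 0.0
```

Call:
drive_tool([
  {"x":0,"y":0,"z":0,"ax":0,"ay":0,"az":0,"hand":85},
  {"x":0,"y":0,"z":0,"ax":0,"ay":0,"az":0,"hand":85},
])

```text
clock: 25.05
eef_pos: [419.9, -254.8, 150.6]
tcp_rot: [3.142, -0.001, 2.622]
contact_force: [0.0, -0.0, -0.8]
opening: 0.996
grasp_force: 0.0
```

```bash
python3 -c "
from h import *
go(419.5,-254.5,150,150)
im=imaging.grab_frame('wrist');save('w9',im)
c=imaging.camera_info('wrist');print(proj(c,[419.5,-254.5,15]))
g=im.max(2);m=cv2.morphologyEx((g>150).astype(np.uint8),cv2.MORPH_CLOSE,np.ones((9,9)))
for k in cv2.findContours(m,0,2)[0]:
    if cv2.contourArea(k)>600:
        print(cv2.contourArea(k),cv2.boundingRect(k),ray(c,cv2.fitEllipse(k)[0],12).round(1))
"
```

```text
xyz [0.01 0.   0.01] a [ 0.   -0.01  0.04] clock 25.1 q6 -1.6
[[316.06463774 215.19159909]]
16611.0 (183, 323, 211, 137) [[ 553.4 -352.6   12. ]]
3365.0 (580, 293, 60, 119) [[694.5 -56.7  12. ]]
6450.5 (0, 183, 135, 182) [[ 382.1 -452.    12. ]]
```

View pics/w9.png

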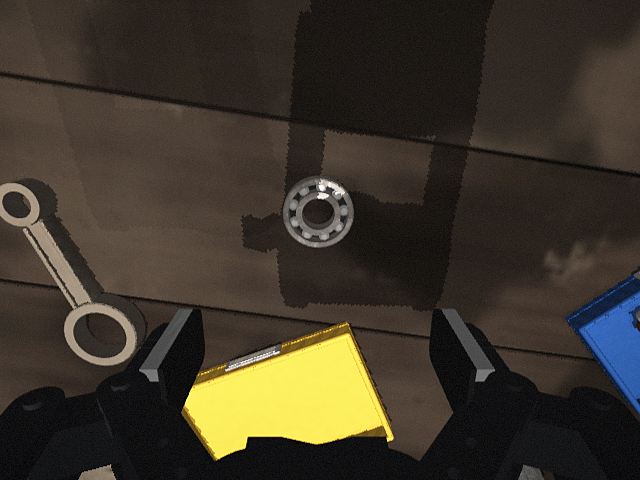

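Bearing top face is centred at (318,212), within 2–3 px of the prediction. Lowering to it.

Call:
drive_tool([
  {"x":0.05,"y":0.03,"z":0.9,"ax":0,"ay":0,"az":0,"hand":85},
  {"x":0.05,"y":0.03,"z":1.8,"ax":0,"ay":0,"az":0,"hand":85},
  {"x":0.05,"y":0.03,"z":2.5,"ax":0,"ay":0,"az":0,"hand":85},
  {"x":0.05,"y":0.03,"z":2.9,"ax":0,"ay":0,"az":0,"hand":85},
  {"x":0.05,"y":0.03,"z":2.96,"ax":0,"ay":0,"az":0,"hand":85},
  {"x":0.05,"y":0.03,"z":2.96,"ax":0,"ay":0,"az":0,"hand":85},
  {"x":0.05,"y":0.03,"z":2.96,"ax":0,"ay":0,"az":0,"hand":85},
], grip_force=60)

```text
clock: 25.8
eef_pos: [419.7, -252.9, 3.8]
tcp_rot: [-3.142, 0.002, 2.622]
contact_force: [0.9, 0.3, 1.1]
opening: 0.988
grasp_force: 0.0
```

Call:
drive_tool([
  {"x":0,"y":0,"z":0,"ax":0,"ay":0,"az":0,"hand":40},
  {"x":0,"y":0,"z":0,"ax":0,"ay":0,"az":0,"hand":40},
  {"x":0,"y":0,"z":0,"ax":0,"ay":0,"az":0,"hand":40},
  {"x":0,"y":0,"z":0,"ax":0,"ay":0,"az":0,"hand":40},
  {"x":0,"y":0,"z":0,"ax":0,"ay":0,"az":0,"hand":40},
  {"x":0,"y":0,"z":0,"ax":0,"ay":0,"az":0,"hand":40},
  {"x":0,"y":0,"z":0,"ax":0,"ay":0,"az":0,"hand":40},
])

```text
clock: 26.5
eef_pos: [419.0, -252.7, 3.8]
tcp_rot: [3.142, 0.002, 2.622]
contact_force: [-3.5, 2.2, 16.9]
opening: 0.566
grasp_force: 58.9
```

```bash
python3 -c "
from h import *
go(557,-373,110,171.8)
"
```

```text
xyz [-3.59 -0.72 -2.12] a [-0.    0.01 -3.6 ] clock 26.5 q6 -1.6
```

Call:
drive_tool([
  {"x":0,"y":0,"z":-1.0,"ax":0,"ay":0,"az":0,"hand":40},
  {"x":0,"y":0,"z":-2.1,"ax":0,"ay":0,"az":0,"hand":40},
  {"x":-3.6,"y":-0.7,"z":-2.1,"ax":0,"ay":0,"az":-3.6,"hand":40},
  {"x":-3.6,"y":-0.7,"z":-2.1,"ax":0,"ay":0,"az":-3.6,"hand":40},
  {"x":-3.6,"y":-0.7,"z":-2.1,"ax":0,"ay":0,"az":-3.6,"hand":40},
  {"x":-3.6,"y":-0.7,"z":-2.1,"ax":0,"ay":0,"az":-3.6,"hand":40},
  {"x":-3.6,"y":-0.7,"z":-2.1,"ax":0,"ay":0,"az":-3.6,"hand":40},
  {"x":-3.6,"y":-0.7,"z":-2.1,"ax":0,"ay":0,"az":-3.6,"hand":40},
])

```text
clock: 27.3
eef_pos: [556.8, -372.0, 106.9]
tcp_rot: [3.141, -0.001, 2.998]
contact_force: [-0.0, -0.2, -1.8]
opening: 0.568
grasp_force: 63.4
```

```bash
python3 -c "
from h import *
go(557,-373,8.5,171.8);print(monitor.sense()['opening'],monitor.sense()['grasp_force'])
im=imaging.grab_frame('wrist');save('w10',im);c=imaging.camera_info('wrist')
m=cv2.inRange(cv2.cvtColor(im,cv2.COLOR_RGB2HSV),(20,140,60),(36,255,255))
k=np.vstack([q for q in cv2.findContours(m,0,1)[0] if cv2.contourArea(q)>300])
P=ray(c,k[:,0],20)[:,:2].astype(np.float32);print(cv2.minAreaRect(P))
"
```

```text
xyz [-0.01 -0.02  1.97] a [ 0.01 -0.01 -0.  ] clock 27.3 q6 -2.02
0.5678252801661621 63.36289666593075
((557.953857421875, -370.9265441894531), (170.0426025390625, 116.72122192382812), 81.82481384277344)
```

View pics/w10.png

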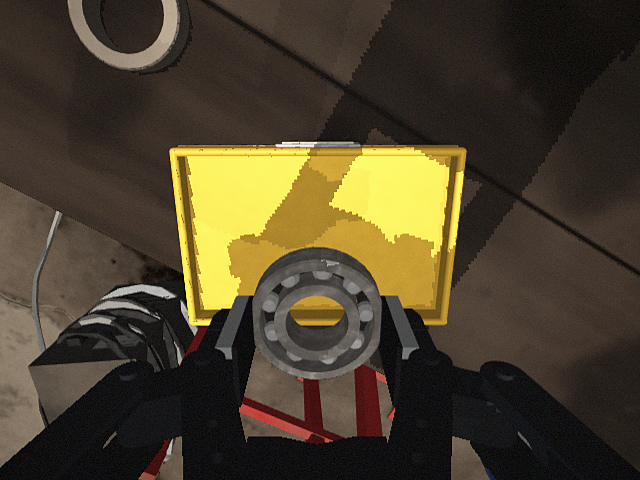

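The yellow tray is at (558,−371) and measures 170×117, and the bearing is held level over it. Lowering.

Call:
drive_tool([
  {"x":-0.02,"y":0,"z":0.8,"ax":0,"ay":0,"az":0,"hand":40},
  {"x":-0.02,"y":0,"z":1.4,"ax":0,"ay":0,"az":0,"hand":40},
  {"x":-0.02,"y":0,"z":1.8,"ax":0,"ay":0,"az":0,"hand":40},
  {"x":-0.02,"y":0,"z":1.97,"ax":0,"ay":0,"az":0,"hand":40},
  {"x":-0.02,"y":0,"z":1.97,"ax":0,"ay":0,"az":0,"hand":40},
  {"x":-0.02,"y":0,"z":1.97,"ax":0,"ay":0,"az":0,"hand":40},
])

```text
clock: 27.95
eef_pos: [557.9, -371.9, 9.6]
tcp_rot: [-3.142, 0.0, 2.999]
contact_force: [0.4, 0.2, -1.2]
opening: 0.564
grasp_force: 63.4
```

Call:
drive_tool([
  {"x":0,"y":0,"z":0,"ax":0,"ay":0,"az":0,"hand":68},
  {"x":0,"y":0,"z":0,"ax":0,"ay":0,"az":0,"hand":68},
  {"x":0,"y":0,"z":0,"ax":0,"ay":0,"az":0,"hand":68},
  {"x":0,"y":0,"z":0,"ax":0,"ay":0,"az":0,"hand":68},
  {"x":0,"y":0,"z":-1.0,"ax":0,"ay":0,"az":0,"hand":68},
  {"x":0,"y":0,"z":-2.0,"ax":0,"ay":0,"az":0,"hand":68},
  {"x":3.0,"y":0,"z":-3.0,"ax":0,"ay":0,"az":0,"hand":85},
  {"x":3.0,"y":0,"z":-4.0,"ax":0,"ay":0,"az":0,"hand":85},
])

```text
clock: 28.75
eef_pos: [471.4, -359.2, 156.4]
tcp_rot: [3.141, -0.001, 3.0]
contact_force: [-0.5, 0.5, -0.1]
opening: 0.994
grasp_force: 0.0
```

Call:
drive_tool([
  {"x":3.0,"y":0,"z":0,"ax":0,"ay":0,"az":0,"hand":85},
  {"x":3.0,"y":0,"z":0,"ax":0,"ay":0,"az":0,"hand":85},
  {"x":3.0,"y":0,"z":0,"ax":0,"ay":0,"az":0,"hand":85},
  {"x":3.0,"y":0,"z":0,"ax":0,"ay":0,"az":0,"hand":85},
])

```text
clock: 29.15
eef_pos: [318.9, -336.1, 155.8]
tcp_rot: [3.139, -0.004, 2.997]
contact_force: [-0.9, -0.5, -0.5]
opening: 0.994
grasp_force: 0.0
```

```bash
python3 -c "
from h import *
im=imaging.grab_frame('top');s=monitor.sense();print(s['clock'],s['eef_pos'])
save('final',cv2.resize(im[170:290,130:480],(800,274),interpolation=cv2.INTER_CUBIC))
a=cv2.imread('pics/top0.png')[:,:,::-1];d=cv2.absdiff(a,im).max(2)
print('cap',d[190:214,226:256].mean(),'rod',d[258:322,448:476].mean(),'bg',d[240:260,270:285].mean())
"
```

```text
29.2 [ 322.01382892 -337.87190968  156.54733324]
cap 8.713888888888889 rod 109.28459821428571 bg 8.2
```

View pics/final.png

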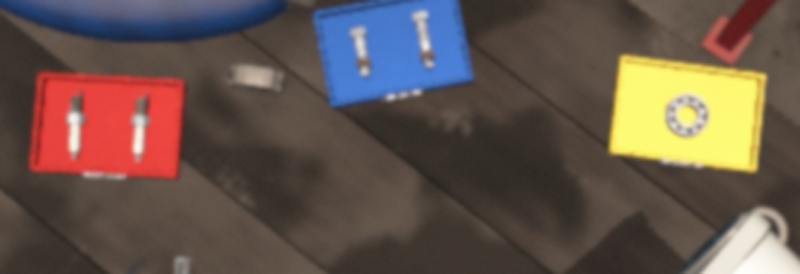

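The final view shows both plugs at (75,127) and (140,128), both bolts at (362,50) and (425,40), and the bearing at (688,117), each flat and clear of its tray's walls. The cap is unchanged. The arm hides the rod in this view, and the path stayed well away from it.

```bash
python3 -c "
from h import *
print(r.sign_off())"
```

```text
the job is handed in; nothing more can be done
None
```

The job is handed in at about 29 s of the 120 s: both plugs are in the red tray, both bolts in the blue tray and the bearing in the yellow tray, all flat and clear of the walls in the last top view; the cap is unmoved, and the rod, hidden by the arm in that view, was never approached.

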